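# Stand the tipped glass bottle back in the sample lane and close the lane's stop

### The arm

A 7-joint arm with a two-finger parallel gripper is mounted at the origin on the work surface. World frame = base frame: x ahead of the robot, y to its left, z up, the work surface at z = 0. Lengths are in m, angles in rad, forces in N, time in s.
With the tool pointing down it reaches from about 0.35 to 0.9 m from the base axis. Payload 19.9 kg.
Tool frame: the origin (TCP) lies midway between the tips of the shut fingers; the grasp point (between the pads) lies 19 mm behind it; z points along the fingers, y is the line along which they close (so a half turn about z gives the same grasp; the last joint's range is limited). The gripper opens to 85 mm and grips with 20 to 120 N. Pads are 22 mm wide; open, the fingers measure 114 mm over their backs; the gripper's body (76 mm by 85 mm) begins 54 mm behind the grasp point. The pads swing forward as they close: fully open they stand 13 mm farther back than shut.
Start: joints at [-1.234, 0.417, -0.01, 1.614, 0.005, 1.111, -0.053], TCP at [0.231, 0.581, 0.231] pointing down, gripper open.
Joint ranges: [-2.81, 2.81], [-0.39, 2.02], [-1.27, 1.25], [0.06, 2.57], [-1.19, 4.33], [0.19, 2], [-2.82, 2.82]. Speed limits (rad/s): [1.89, 1.89, 2.39, 2.39, 3.01, 3.01, 3.01].

### API

Orientations are given as a rotation vector (axis times angle).
In Python, from bench import status, cams, manip gives the robot as it stands.
- The arm moves only by the shell command python3 -m creep 'ROWS' [FORCE]. ROWS is JSON, a list of rows, each a list of 7 numbers: the turn, a rotation vector about the tool's x, y, z as a fraction of full scale, then the shift along the tool's x, y, z as a fraction of full scale, then the opening, from -1 (shut) to 1 (fully open). A call has 1 to 12 rows; each row is the pose to reach, as a shift and turn from the pose commanded when the call began, along the tool's axes at that moment, turning the shorter way round; what a row does not reach only later rows make up. Full scale, the value 1, is 0.2 m for a shift and 180 degrees for a turn. A row lasts 1/10 s, in which the tool goes at most 50 mm and 8.59 degrees, less where a joint would pass 70% of its speed; a pose out of reach is approached as far as the arm can. A call with a number of a shift or a turn outside -1 to 1 is refused whole. A call with a gripper value outside its range is refused whole. The fingers move at their own pace and stop on an object; FORCE is the grip in N (left out, the last holds). Time passes only in rows, so rows that repeat a pose let the fingers close. It gives the time, the measured TCP pose, the force, the opening and the grip force at its end, in the units of the state.
- status.state(): the state, without advancing time (a new reading comes with each control period).
- cams.snapshot(name): name is "scene" or "side" or "wrist"; returns a dict with "color" (384x512x3 uint8, red, green, blue), "camera_matrix" (3x3 intrinsics, pixels), "rvec" (rotation vector, rad) and "tvec" (3), from world to camera coordinates, as OpenCV has them; the wrist camera has in their place "hand_eye" (4x4, takes a point from camera to tool coordinates, whose origin is the TCP and whose axes are the flange's). Camera axes: x right, y down, z forward; pixel columns grow to the right and rows downward; lengths in m; the calibration is good to about 2 mm. A picture is of the moment at which its call begins: read the wrist's pose just before it. There is no depth.
- manip.job_done(): hands the job in; it is judged then, once.
The state is a dict: "time_s": time; "joint_pos": joint angles; "joint_velocities": joint speeds; "joint_efforts": joint torques, N m; "ee_pos": TCP position; "orientation": TCP orientation; "wrist_force": force on the tool from outside, world axes, zero at the start; "wrist_torque": the same for the moment, N m; "width": finger opening in m; "grip_force": force on a finger pad.
Only numpy, scipy, OpenCV 4.12 (cv2) and the standard library are available. Lean on these libraries where they do the work, as an engineer would, in place of code of your own. Each camera call takes 0.05 s, during which the arm holds its last target. There are 200 camera calls.

### The job

A thin-walled glass bottle has tipped out of the sample lane. Stand it upright, cap up, on the empty marked place in the row, handling it gently: hold it with a light grip, set it down softly and let go, and do not shift or tip the other bottles in the row. Then slide the lane's stop fully home towards the row so that nothing can fall out again.

Things in the scene. Friction and masses are not known exactly. Their poses are not given: they have to be found in the camera images.
- bottle_center (a point): Tipped thin-glass bottle: amber, white label, blue cap; 46 x 46 mm square, 120 mm tall (the lowest 86 mm are square), about 0.2 kg, centre of mass 52 mm up. Lies flat on the bench, cap roughly to the robot's left. It breaks if a finger grips it with over 45 N or it meets the tray with over 30 N. Point: its centre, 60 mm above its underside; z runs from underside to cap, x and y square to its sides.
- place (a point): The empty place in the row: a flat yellow square mark, 52 x 52 mm, on the lane's floor, in any of the three places of the row. The point is its centre on the lane's floor; the bottle stands there with its underside at this height.
- next_a_center (a point): A bottle like the tipped one, standing in the lane. The point is its centre, 60 mm above its underside; z axis up. The row's three places are 90 mm apart along the lane.
- next_b_center (a point): The other bottle standing in the lane, just like next_a.
- tray: The sample lane: a fixed straight aluminium tray 96 mm wide, green rims 14 mm high along both long sides, floor 6 mm above the bench. Its y axis runs along the lane from the closed end (y = -135 mm) to the open end (335 mm), its x axis across it, away from the robot. The row's places are at x = 0, y = -90, 0 and 90 mm. The origin is at bench height under the middle place.
- stop_grip (a point): The grip on the lane's stop: a blue upright fin on a white sliding stop, 16 mm thick across the lane, 38 mm long along it, its top 77 mm above the bench. The stop's white face, 54 mm high, is 58 mm nearer to the row than this point. The point is in the middle of the fin, 17 mm below its top; its axes are those of the tray.
- stop (a joint): How far the stop stands open, in m: 0 is fully home (against its end stop, its face 7 mm from a bottle standing in the nearest place), up to 0.1 is open, along the tray's +y. It slides with about 1.5 N of friction and stays where it is left.

How it is judged:
By the outcome, as a careful person would: the job done as asked, in the order asked, and still so for the second after the job is handed in, with the robot touching nothing.
It also fails if it takes over 64 s, if anything falls off the work surface, if the arm or the gripper's body presses on something with over 40 N, if the wrist force passes 120 N, or if a joint passes its speed limit or range.

## Working session

There is one attempt and no reset: what is moved stays moved. The work goes in short steps, Python scripts to look and compute and a shell command to move; the robot and the scene stay as the last step left them, time stands still between calls to the robot, and variables do not carry over. Pictures are saved under pics/ and viewed, at most 10 in all, crops included, and the job is handed in when it is done.

```bash
ls; mkdir -p pics
python3 - <<'E'
from bench import status,cams
import cv2,json,numpy as np
s=status.state();print(s)
for n in("scene","side","wrist"):
    d=cams.snapshot(n);cv2.imwrite(f"pics/{n}0.png",d["color"][:,:,::-1])
    print(n,{k:np.round(v,4).tolist() for k,v in d.items() if k!="color"})
E
```

```text
pics
{'time_s': 0.0, 'joint_pos': array([-1.23346653,  0.41795872, -0.01030587,  1.61416162,  0.0046743 ,
        1.11070234, -0.05300421]), 'joint_velocities': array([ 0.00011716,  0.00014104,  0.00016971,  0.00147661,  0.0002882 ,
       -0.00029663, -0.00141579]), 'joint_efforts': array([-4.49067993e-04, -8.64442277e+01,  6.79016579e-01, -4.34905100e+01,
        1.90849981e-02,  7.49524799e-03,  7.29303935e-06]), 'ee_pos': array([0.23102081, 0.58036748, 0.23067505]), 'orientation': array([-5.91489491e-01, -3.08524347e+00,  1.87722604e-03]), 'wrist_force': array([-0.53784835, -0.3733258 ,  0.50573512]), 'wrist_torque': array([ 0.03460255, -0.03397385, -0.03467018]), 'grip_force': 0.0, 'width': 0.08534398392518017}
scene {'camera_matrix': [[400.0688, 0.0, 252.9076], [0.0, 400.0688, 189.0473], [0.0, 0.0, 1.0]], 'rvec': [1.4052, 1.8193, -1.0241], 'tvec': [0.1524, -0.1948, 1.1399]}
side {'camera_matrix': [[359.5259, 0.0, 249.6479], [0.0, 359.5259, 192.5732], [0.0, 0.0, 1.0]], 'rvec': [2.251, -0.12, 0.0661], 'tvec': [-0.5771, 0.0626, 0.6781]}
wrist {'camera_matrix': [[273.1428, 0.0, 254.9498], [0.0, 273.1428, 190.357], [0.0, 0.0, 1.0]], 'hand_eye': [[-0.0002, -0.9499, -0.3125, 0.08], [1.0, 0.0002, -0.0012, 0.0003], [0.0012, -0.3125, 0.9499, -0.1419], [0.0, 0.0, 0.0, 1.0]]}
```

View pics/scene0.png

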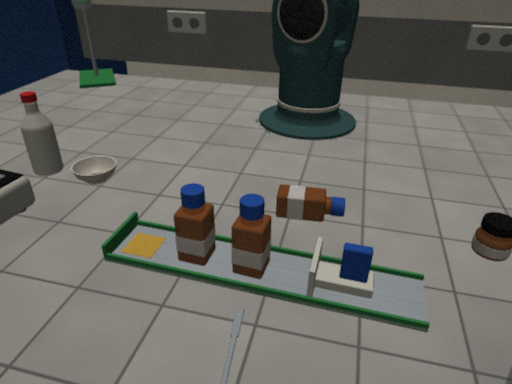

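View pics/side0.png

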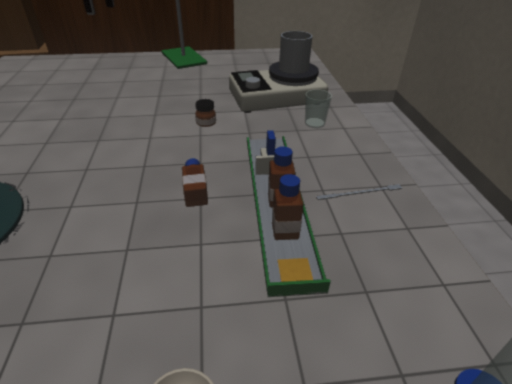

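```bash
cat > h.py <<'E'
import cv2,numpy as np
from scipy.optimize import least_squares
from bench import status,cams
def proj(d,P):return cv2.projectPoints(np.float64(P).reshape(-1,3),d["rvec"],d["tvec"],d["camera_matrix"],None)[0][:,0]
def onplane(d,uv,z):
    R=cv2.Rodrigues(d["rvec"])[0];c=-R.T@np.ravel(d["tvec"]);r=R.T@np.linalg.inv(d["camera_matrix"])@[*uv,1]
    return c+r*(z-c[2])/r[2]
def tri(ds,uvs):return least_squares(lambda p:np.concatenate([proj(d,p)[0]-u for d,u in zip(ds,uvs)]),[.5,0,.05])
def blobs(d,kind,m=25):
    h=cv2.cvtColor(d["color"],cv2.COLOR_RGB2HSV)
    lo,hi={"yellow":((16,150,90),(32,255,255)),"blue":((105,150,50),(130,255,255)),"amber":((2,120,30),(15,255,200)),"green":((55,120,30),(80,255,255))}[kind]
    M=cv2.inRange(h,np.array(lo),np.array(hi));n,l,s,c=cv2.connectedComponentsWithStats(M)
    return [(s[i].tolist(),c[i].round(1).tolist()) for i in range(1,n) if s[i][4]>m]
E
python3 - <<'E'
from h import *
for n in("scene","side"):
    d=cams.snapshot(n);print(n,proj(d,[[0,0,0],[.5,0,0],[.5,.2,0]]).round().tolist())
    for k in("yellow","blue","amber"):
        print(k,*blobs(d,k),sep="\n ")
    im=d["color"][:,:,::-1];c=im[170:320,90:440] if n=="scene" else im[120:300,160:340]
    cv2.imwrite(f"pics/{n}c.png",cv2.resize(c,None,fx=2.28 if n=="scene" else 3.3,fy=2.28 if n=="scene" else 3.3,interpolation=cv2.INTER_CUBIC))
E
```

```text
scene [[306.0, 121.0], [269.0, 218.0], [384.0, 235.0]]
yellow
 ([122, 233, 43, 24, 612], [143.1, 244.8])
blue
 ([181, 184, 23, 24, 471], [192.1, 195.4])
 ([240, 194, 24, 26, 536], [251.5, 206.5])
 ([331, 197, 14, 19, 222], [337.6, 206.0])
 ([340, 243, 33, 39, 965], [355.8, 262.0])
amber
 ([277, 185, 12, 32, 299], [282.0, 200.3])
 ([303, 188, 28, 33, 738], [315.9, 203.8])
 ([174, 203, 40, 38, 1095], [194.2, 221.8])
 ([232, 215, 39, 39, 1134], [251.3, 233.9])
 ([476, 227, 36, 23, 451], [493.2, 240.1])
 ([178, 244, 37, 21, 239], [195.2, 257.2])
 ([233, 258, 36, 20, 238], [248.7, 270.6])
side [[-56.0, 226.0], [210.0, 208.0], [208.0, 154.0]]
yellow
 ([279, 259, 33, 22, 625], [294.5, 269.7])
blue
 ([268, 131, 7, 9, 49], [270.6, 135.2])
 ([274, 147, 18, 11, 143], [282.7, 151.7])
 ([187, 159, 11, 6, 42], [191.7, 161.6])
 ([280, 175, 19, 13, 194], [289.4, 180.7])
 ([456, 369, 26, 15, 261], [467.8, 376.3])
amber
 ([0, 0, 180, 55, 8498], [89.3, 25.5])
 ([180, 0, 54, 49, 2422], [207.6, 23.2])
 ([197, 112, 17, 6, 87], [204.8, 114.4])
 ([270, 161, 24, 15, 208], [280.3, 169.1])
 ([183, 165, 21, 10, 156], [192.6, 169.3])
 ([184, 183, 22, 9, 150], [194.6, 186.8])
 ([275, 188, 28, 19, 314], [287.1, 199.9])
```

View pics/scenec.png

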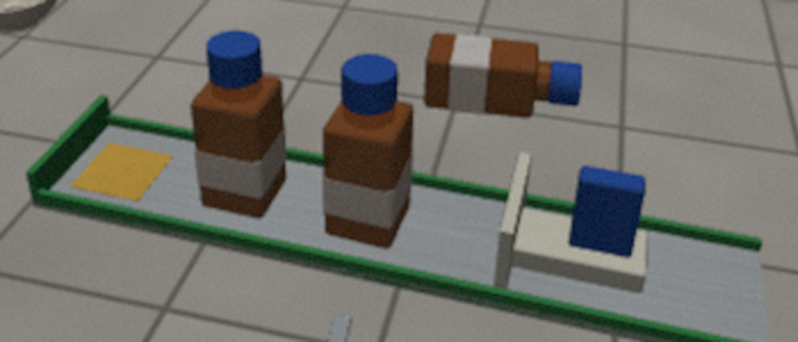

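View pics/sidec.png

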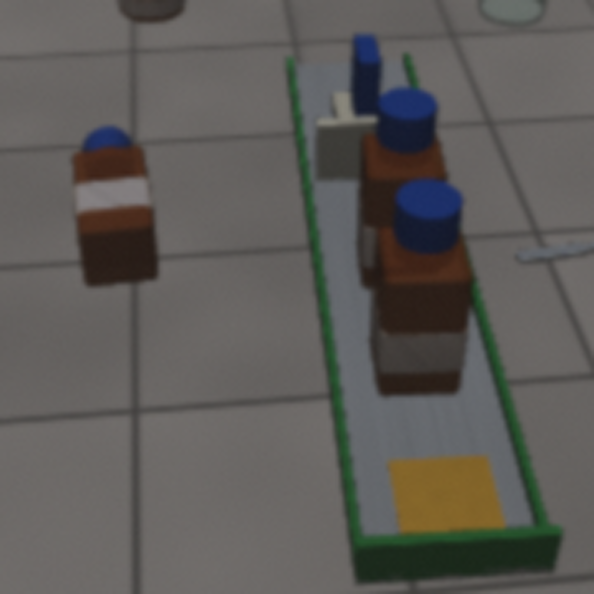

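```bash
cat > fit.py <<'E'
from h import *
S=cams.snapshot("scene");D=cams.snapshot("side")
s=lambda u,v:(90+u/2.28,170+v/2.28); e=lambda u,v:(160+u/3.3,120+v/3.3)
obs=[(S,s(432,35),(-1,-60,46)),(S,s(537,42),(-1,26,46)),(S,s(427,104),(1,-60,0)),(S,s(531,115),(1,26,0)),
(D,e(78,228),(-1,-60,46)),(D,e(153,222),(1,-60,46)),(D,e(88,284),(-1,-60,0)),(D,e(157,277),(1,-60,0)),(D,e(74,152),(-1,26,46)),(D,e(145,147),(1,26,46))]
def f(q):
    a=np.array([np.cos(q[2]),np.sin(q[2]),0]);p=np.array([a[1],-a[0],0])
    return np.concatenate([proj(d,[q[0],q[1],0]+p*.023*o[0]+a*o[1]*1e-3+np.array([0,0,o[2]*1e-3]))[0]-u for d,u,o in obs])
r=least_squares(f,[.5,.1,1.6],x_scale=[.01,.01,.1]);print("bottle",r.x.round(4),r.fun.round(1))
# tray: q=x,y,yaw ,capz, open
tob=[(S,(143.1,244.8),(0,-90,6)),(D,(294.5,269.7),(0,-90,6)),(S,(192.1,195.4),(0,0,-1)),(D,(289.4,180.7),(0,0,-1)),(S,(251.5,206.5),(0,90,-1)),(D,(282.7,151.7),(0,90,-1)),
(S,s(580,172),(8,159,77)),(S,s(643,181),(8,197,77))]
def g(q):
    R=cv2.Rodrigues(np.array([0,0,q[2]]))[0];o=[]
    for d,u,t in tob:
        t=np.array(t,float)/1e3
        if t[2]<0:t[2]=q[3]
        if t[1]>.12:t[1]+=q[4]
        o.append(proj(d,[q[0],q[1],0]+R@t)[0]-u)
    return np.concatenate(o)
r=least_squares(g,[.6,0,0,.11,.05],x_scale=.01);print("tray",r.x.round(4),r.fun.round(1))
q=r.x;R=cv2.Rodrigues(np.array([0,0,q[2]]))[0]
for y in(-.09,0,.09,.178+q[4]):print(([q[0],q[1],0]+R@[0,y,0]).round(4))
E
python3 fit.py
```

```text
bottle [0.47   0.0686 1.6471] [-0.3 -2.2  0.8 -0.7 -2.2  2.1  0.3  2.5 -0.5  0.2  0.6 -0.6 -1.   1.1
  0.9  0.6 -1.1 -1.7 -0.8 -2.4]
tray [ 0.6385 -0.0853 -0.0064  0.1169  0.0571] [ 0.8  0.9  1.1 -0.4 -0.2 -0.8  1.1  2.6  2.  -2.6 -1.5  2.  -1.1  0.7
  0.7  1.6]
[ 0.6379 -0.1753  0.    ]
[ 0.6385 -0.0853  0.    ]
[0.639  0.0047 0.    ]
[0.64   0.1498 0.    ]
```

```bash
cat > go.py <<'E'
import sys,numpy as np
from scipy.spatial.transform import Rotation as T
from bench import status
def Rt(az,tilt): # tool y at azimuth az (deg), tool down, then turned tilt deg about tool y
    y=np.array([np.cos(np.radians(az)),np.sin(np.radians(az)),0]);z=np.array([0,0,-1.])
    return T.from_matrix(np.c_[np.cross(y,z),y,z])*T.from_euler('y',tilt,degrees=True)
x,y,z,az,tilt=map(float,sys.argv[1:6])
s=status.state();R0=T.from_rotvec(s["orientation"]);d=R0.inv().apply(np.array([x,y,z])-s["ee_pos"])/.2
t=(R0.inv()*Rt(az,tilt)).as_rotvec()/np.pi
print("t",round(s["time_s"],2),"turn",t.round(3),"shift",d.round(3),"j",s["joint_pos"].round(2))
E
python3 go.py .5 .03 .2 4.4 0
```

```text
t 0.35 turn [-0.     0.     0.355] shift [-2.267 -2.061  0.156] j [-1.23  0.42 -0.01  1.61  0.    1.11 -0.05]
```

```bash
R='';python3 -m creep '[[0,0,0,-1,-0.9,0,1],[0,0,0,-1,-0.9,0,1],[0,0,0,-1,-0.9,0,1],[0,0,0,-1,-0.9,0,1],[0,0,0,-1,-0.9,0,1],[0,0,0,-1,-0.9,0,1],[0,0,0,-1,-0.9,0,1]]'; python3 go.py .5 .03 .2 4.4 0
```

```text
time_s: 1.05
ee_pos: [0.3519, 0.3369, 0.2317]
orientation: [0.598, 3.083, 0.0]
wrist_force: [-0.2, 1.2, 0.5]
width: 0.0852
grip_force: 0.0
t 1.05 turn [0.    0.    0.354] shift [-1.26  -1.147  0.159] j [-0.92  0.17  0.1   1.95 -0.02  1.02  0.38]
```

```bash
python3 -m creep '[[0,0,0.355,-1,-0.91,0.15,1],[0,0,0.355,-1,-0.91,0.15,1],[0,0,0.355,-1,-0.91,0.15,1],[0,0,0.355,-1,-0.91,0.15,1],[0,0,0.355,-1,-0.91,0.15,1],[0,0,0.355,-1,-0.91,0.15,1],[0,0,0.355,-1,-0.91,0.15,1],[0,0,0.355,-1,-0.91,0.15,1],[0,0,0.355,-1,-0.91,0.15,1]]'; python3 go.py .5 .03 .2 4.4 0
```

```text
time_s: 1.95
ee_pos: [0.469, 0.0972, 0.2012]
orientation: [2.135, 2.305, -0.0]
wrist_force: [0.4, 0.2, 0.7]
width: 0.0851
grip_force: 0.0
t 1.95 turn [-0.  0. -0.] shift [-0.347  0.129  0.006] j [-0.65  0.2   0.43  2.01 -0.1   0.95 -0.09]
```

```bash
cat >> h.py <<'E'
from scipy.spatial.transform import Rotation as T
def wrist():
    s=status.state();d=cams.snapshot("wrist");M=np.eye(4);M[:3,:3]=T.from_rotvec(s["orientation"]).as_matrix();M[:3,3]=s["ee_pos"]
    W=np.linalg.inv(M@d["hand_eye"]);d["rvec"]=cv2.Rodrigues(W[:3,:3])[0];d["tvec"]=W[:3,3];return d
E
python3 - <<'E'
from h import *
d=wrist();np.savez("w1.npz",**d)
cv2.imwrite("pics/w1.png",cv2.resize(d["color"][:,:,::-1],(800,600),interpolation=cv2.INTER_CUBIC))
E
```

```text
(no output)
```

View pics/w1.png

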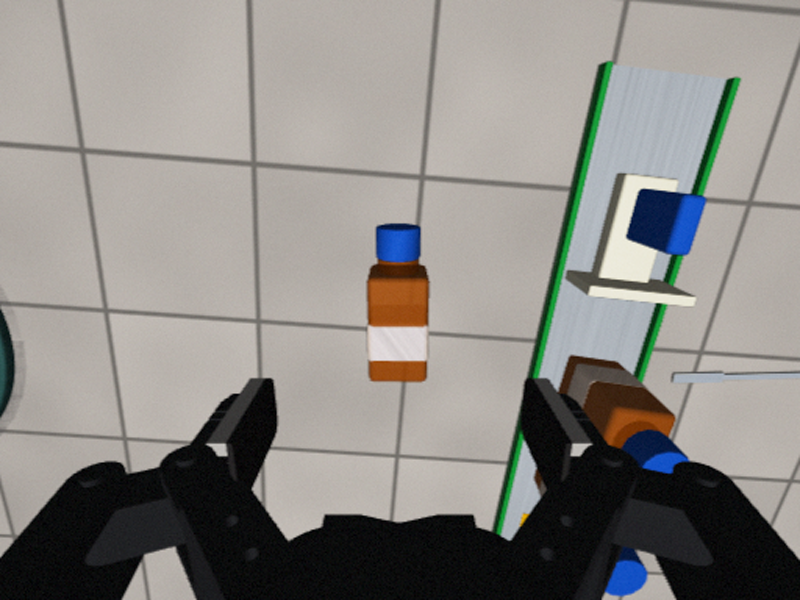

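Run:
```python
from h import *
d=np.load("w1.npz");k=.64
for u,v in((369,380),(427,381),(369,268),(428,268)):print("bot",onplane(d,(u*k,v*k),.046).round(4))
for u,v in((602,63),(740,79),(498,530)):print("rim",onplane(d,(u*k,v*k),.014).round(4))
for u,v in((641,190),(704,199),(696,254)):print("fin",onplane(d,(u*k,v*k),.077).round(4))
for u,v in((567,277),(694,304)):print("facetop",onplane(d,(u*k,v*k),.060).round(4),onplane(d,(u*k,v*k),.054).round(4))
b=[b for b in blobs(d,"blue")];print(b)
```

```text
bot [0.4528 0.0098 0.046 ]
bot [0.4981 0.0124 0.046 ]
bot [0.4478 0.1001 0.046 ]
bot [0.49   0.1033 0.046 ]
rim [0.5979 0.2488 0.014 ]
rim [0.6956 0.2464 0.014 ]
rim [ 0.5882 -0.1654  0.014 ]
fin [0.6111 0.1694 0.077 ]
fin [0.6508 0.167  0.077 ]
fin [0.656  0.1331 0.077 ]
facetop [0.5846 0.1077 0.06  ] [0.5872 0.1063 0.054 ]
facetop [0.6774 0.0952 0.06  ] [0.682  0.0934 0.054 ]
[([402, 121, 50, 42, 1534], [426.1, 140.6]), ([241, 143, 28, 25, 630], [254.5, 155.0]), ([399, 275, 42, 28, 715], [418.5, 288.7]), ([387, 350, 27, 31, 536], [400.6, 367.3])]
```

```bash
python3 go.py .4687 .104 .0986 4.2 -30
```

```text
t 2.0 turn [ 0.001 -0.167  0.002] shift [0.034 0.002 0.513] j [-0.65  0.2   0.43  2.01 -0.1   0.95 -0.09]
```

```bash
python3 -m creep '[[0,-0.167,0,0.03,0,0.3,1],[0,-0.167,0,0.03,0,0.5,1],[0,-0.167,0,0.03,0,0.51,1],[0,-0.167,0,0.03,0,0.51,1],[0,-0.167,0,0.03,0,0.51,1],[0,-0.167,0,0.03,0,0.51,1]]' 20; python3 go.py .4724 .054 .012 4.2 -30
```

```text
time_s: 2.6
ee_pos: [0.4684, 0.1028, 0.0992]
orientation: [1.843, 1.995, -0.494]
wrist_force: [-0.7, -1.0, -0.1]
width: 0.0857
grip_force: 0.0
t 2.6 turn [ 0.001 -0.     0.002] shift [0.006 0.001 0.5  ] j [-0.98  0.53  0.51  2.01  0.28  0.91 -0.63]
```

Descend slowly, then close lightly.

```bash
python3 -m creep '[[0,0,0,0,0,0.12,1],[0,0,0,0,0,0.24,1],[0,0,0,0,0,0.36,1],[0,0,0,0,0,0.45,1],[0,0,0,0,0,0.5,1],[0,0,0,0,0,0.5,1],[0,0,0,0,0,0.5,1]]' 20 && python3 -m creep '[[0,0,0,0,0,0,0.5],[0,0,0,0,0,0,0.3],[0,0,0,0,0,0,0.15],[0,0,0,0,0,0,0.1],[0,0,0,0,0,0,0],[0,0,0,0,0,0,-0.1],[0,0,0,0,0,0,-0.2],[0,0,0,0,0,0,-0.2],[0,0,0,0,0,0,-0.2]]' 20
```

```text
time_s: 3.3
ee_pos: [0.4727, 0.0526, 0.0134]
orientation: [1.845, 1.991, -0.493]
wrist_force: [-0.4, 0.2, 0.5]
width: 0.0854
grip_force: 0.0
time_s: 4.2
ee_pos: [0.4722, 0.0527, 0.0129]
orientation: [1.844, 1.991, -0.495]
wrist_force: [-2.2, 1.7, 6.7]
width: 0.0459
grip_force: 20.1
```

```bash
python3 -m creep '[[0,0,0,-0.03,0,-0.05,-0.2],[0,0,0,-0.1,0,-0.17,-0.2],[0,0,0,-0.2,0,-0.34,-0.2],[0,0,0,-0.3,0,-0.51,-0.2],[0,0,0,-0.4,0,-0.68,-0.2],[0,0,0,-0.5,0,-0.86,-0.2],[0,0,0,-0.5,0,-0.86,-0.2],[0,0,0,-0.5,0,-0.86,-0.2]]' 20;  python3 go.py .55 -.18 .25 -2 60;python3 go.py .5 0 .25 90 60
```

```text
time_s: 5.0
ee_pos: [0.4723, 0.0522, 0.2124]
orientation: [1.845, 1.992, -0.492]
wrist_force: [0.4, 0.3, -2.9]
width: 0.0459
grip_force: 22.0
t 5.0 turn [-0.01   0.499  0.038] shift [-1.123  0.299  0.43 ] j [-0.98  0.31  0.59  1.99  0.37  1.09 -0.52]
t 5.0 turn [ 0.135  0.396 -0.501] shift [-0.329  0.118 -0.027] j [-0.98  0.31  0.59  1.99  0.37  1.09 -0.52]
```

```bash
python3 -m creep '[[0,0.05,0,-0.1,0.03,0.04,-0.2],[0,0.1,0,-0.2,0.06,0.08,-0.2],[0,0.14,0,-0.3,0.09,0.12,-0.2],[0,0.19,0,-0.4,0.12,0.16,-0.2],[0,0.24,0,-0.5,0.15,0.2,-0.2],[0,0.28,0,-0.6,0.18,0.23,-0.2],[0,0.33,0,-0.7,0.21,0.27,-0.2],[0,0.38,0,-0.8,0.24,0.31,-0.2],[0,0.43,0,-0.9,0.27,0.34,-0.2],[0,0.47,0,-0.9,0.3,0.34,-0.2],[0,0.5,0,-0.9,0.3,0.34,-0.2],[0,0.5,0,-0.9,0.3,0.34,-0.2]]' 20;  python3 go.py .637 -.2 .20 -1.4 60
```

```text
time_s: 6.2
ee_pos: [0.5451, -0.1344, 0.2383]
orientation: [-1.515, -1.62, -0.871]
wrist_force: [-0.2, 0.3, -3.1]
width: 0.046
grip_force: 22.1
t 6.2 turn [-0.028 -0.002  0.013] shift [-0.342  0.436 -0.22 ] j [ 0.29  0.73  0.43  1.54 -0.94  1.83  1.02]
```

```bash
python3 go.py .637 -.167 .20 -1.2 60
```

```text
t 6.2 turn [-0.027 -0.002  0.012] shift [-0.26   0.448 -0.077] j [ 0.29  0.73  0.43  1.54 -0.94  1.83  1.02]
```

```bash
python3 -m creep '[[-0.01,0,0.004,-0.07,0.12,-0.02,-0.2],[-0.02,-0.001,0.008,-0.13,0.24,-0.04,-0.2],[-0.027,-0.002,0.012,-0.2,0.35,-0.06,-0.2],[-0.027,-0.002,0.012,-0.26,0.448,-0.077,-0.2],[-0.027,-0.002,0.012,-0.26,0.448,-0.077,-0.2],[-0.027,-0.002,0.012,-0.26,0.448,-0.077,-0.2],[-0.027,-0.002,0.012,-0.26,0.448,-0.077,-0.2]]' 20;  python3 go.py .637 -.167 .049 -1.2 60
python3 - <<'E'
from h import *
S=cams.snapshot("scene");D=cams.snapshot("side")
a=cv2.resize(S["color"][100:300,80:330,::-1],None,fx=2,fy=2,interpolation=cv2.INTER_CUBIC)
b=cv2.resize(D["color"][50:310,190:340,::-1],None,fx=400/260,fy=400/260,interpolation=cv2.INTER_CUBIC)
cv2.imwrite("pics/air.png",np.hstack([a,b]))
E
```

```text
time_s: 6.9
ee_pos: [0.6388, -0.1646, 0.206]
orientation: [-1.601, -1.586, -0.926]
wrist_force: [-0.5, -0.3, -2.3]
width: 0.0455
grip_force: 22.1
t 6.9 turn [0.    0.003 0.004] shift [-0.683 -0.017  0.388] j [ 0.32  0.88  0.41  1.33 -1.06  1.81  0.91]
```

View pics/air.png

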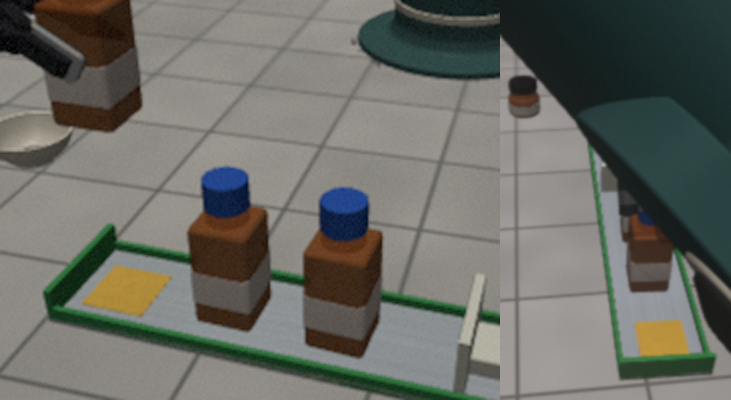

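Run:
```python
from h import *
s=status.state();print(s["ee_pos"].round(4),s["joint_pos"].round(2),s["joint_velocities"].round(3))
S=cams.snapshot("scene");D=cams.snapshot("side")
M=T.from_rotvec(s["orientation"]).as_matrix();print(M.round(3).tolist())
def bp(p):return s["ee_pos"]+M@(np.array([.0099,0,-.0174]))+p
u=M@[np.cos(np.pi/6),0,-np.sin(np.pi/6)]
# bottle axis in tool: at tilt -30: a = .866x' -.5z'
h=np.cross(u,M[:,1])
c=s["ee_pos"]+M@np.array([.0099,0,-.0174]);print("axis",u.round(3),"centre",c.round(4))
y=M[:,1]
for sx,sy in((1,1),(1,-1),(-1,1),(-1,-1)):
    print(sx,sy,proj(S,c-.06*u+.023*sx*y+.023*sy*np.cross(u,y)).round(1))
print("seen near/right/left: (136,164.5) (150,153.5) (106.5,160)")
print("mark scene",onplane(S,blobs(S,"yellow")[0][1],.006).round(4),"side0",onplane(D,(294.5,269.7),.006).round(4), blobs(S,"yellow"))
```

```text
[ 0.6388 -0.1648  0.2063] [ 0.32  0.88  0.41  1.33 -1.06  1.81  0.91] [ 0.006  0.004 -0.004 -0.003 -0.003  0.001 -0.   ]
[[-0.001, 1.0, 0.019], [0.507, -0.016, 0.862], [0.862, 0.01, -0.507]]
axis [-0.01   0.008  1.   ] centre [ 0.6385 -0.1748  0.2237]
1 1 [[135.6 166.8]]
1 -1 [[105.1 162.2]]
-1 1 [[151.9 152.9]]
-1 -1 [[123.1 148.7]]
seen near/right/left: (136,164.5) (150,153.5) (106.5,160)
mark scene [ 0.6362 -0.1776  0.006 ] side0 [ 0.6359 -0.1759  0.006 ] [([122, 233, 43, 24, 611], [143.1, 244.8])]
```

```bash
python3 go.py .6363 -.1665 .07 -1.2 60
```

```text
t 7.1 turn [0.    0.002 0.004] shift [-0.591 -0.02   0.338] j [ 0.32  0.88  0.41  1.33 -1.06  1.81  0.91]
```

```bash
python3 -m creep '[[0,0.002,0.004,-0.07,-0.02,0.04,-0.2],[0,0.002,0.004,-0.14,-0.02,0.08,-0.2],[0,0.002,0.004,-0.21,-0.02,0.12,-0.2],[0,0.002,0.004,-0.28,-0.02,0.16,-0.2],[0,0.002,0.004,-0.35,-0.02,0.2,-0.2],[0,0.002,0.004,-0.42,-0.02,0.24,-0.2],[0,0.002,0.004,-0.49,-0.02,0.28,-0.2],[0,0.002,0.004,-0.55,-0.02,0.315,-0.2],[0,0.002,0.004,-0.59,-0.02,0.338,-0.2],[0,0.002,0.004,-0.59,-0.02,0.338,-0.2],[0,0.002,0.004,-0.59,-0.02,0.338,-0.2]]' 20;  python3 go.py .6363 -.1665 .0486 -1.2 60
```

```text
time_s: 8.2
ee_pos: [0.6365, -0.1665, 0.07]
orientation: [-1.604, -1.569, -0.925]
wrist_force: [0.1, 0.5, -2.7]
width: 0.0457
grip_force: 22.1
t 8.2 turn [ 0.  0. -0.] shift [-0.093 -0.001  0.054] j [ 0.34  1.06  0.38  1.33 -1.08  1.71  1.04]
```

```bash
python3 -m creep '[[0,0,0,-0.01,0,0.006,-0.2],[0,0,0,-0.02,0,0.012,-0.2],[0,0,0,-0.03,0,0.018,-0.2],[0,0,0,-0.04,0,0.023,-0.2],[0,0,0,-0.05,0,0.029,-0.2],[0,0,0,-0.06,0,0.035,-0.2],[0,0,0,-0.067,0,0.039,-0.2],[0,0,0,-0.067,0,0.039,-0.2],[0,0,0,-0.067,0,0.039,-0.2]]' 20;  python3 go.py .6363 -.1665 .0486 -1.2 60
python3 - <<'E'
from h import *
S=cams.snapshot("scene")
cv2.imwrite("pics/low.png",cv2.resize(S["color"][170:290,90:270,::-1],None,fx=4,fy=4,interpolation=cv2.INTER_CUBIC))
E
```

```text
time_s: 9.1
ee_pos: [0.6364, -0.1663, 0.0542]
orientation: [-1.604, -1.569, -0.925]
wrist_force: [0.1, 0.4, -1.9]
width: 0.0458
grip_force: 22.1
t 9.1 turn [ 0.  0. -0.] shift [-0.025 -0.001  0.013] j [ 0.34  1.08  0.37  1.33 -1.09  1.69  1.05]
```

View pics/low.png

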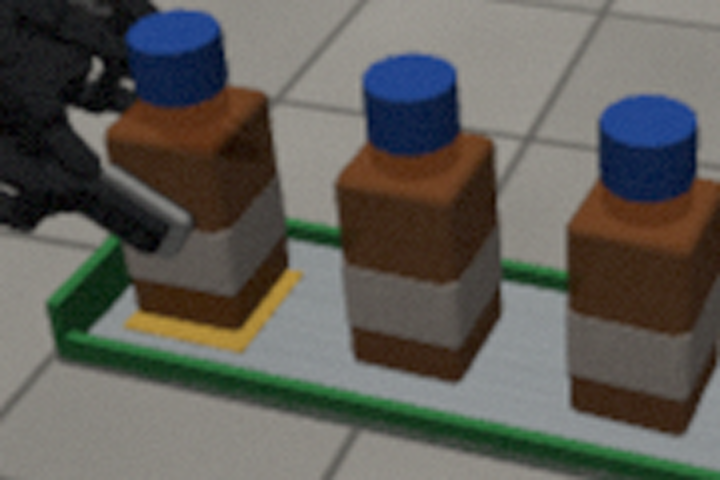

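```bash
python3 -m creep '[[0,0,0,-0.004,0,0.0025,-0.2],[0,0,0,-0.008,0,0.005,-0.2],[0,0,0,-0.012,0,0.0075,-0.2],[0,0,0,-0.016,0,0.0095,-0.2],[0,0,0,-0.016,0,0.0095,-0.2]]' 20; python3 -m creep '[[0,0,0,-0.003,0,0.0015,-0.2],[0,0,0,-0.004,0,0.0025,-0.2],[0,0,0,-0.004,0,0.0025,-0.2]]' 20
```

```text
time_s: 9.65
ee_pos: [0.6363, -0.1663, 0.0503]
orientation: [-1.604, -1.569, -0.925]
wrist_force: [-0.6, -0.3, -2.3]
width: 0.046
grip_force: 22.1
time_s: 9.95
ee_pos: [0.6364, -0.1663, 0.0502]
orientation: [-1.604, -1.569, -0.925]
wrist_force: [-3.1, -1.2, 5.7]
width: 0.0458
grip_force: 22.6
```

```bash
python3 -m creep '[[0,0,0,0,0,0,0.15],[0,0,0,0,0,0,0.25],[0,0,0,0,0,0,0.4],[0,0,0,0,0,0,0.6],[0,0,0,0,0,0,0.8],[0,0,0,0,0,0,0.8]]' 20; python3 go.py .6363 -.2665 .0602 -1.2 60
```

```text
time_s: 10.55
ee_pos: [0.6364, -0.1662, 0.0496]
orientation: [-1.604, -1.569, -0.925]
wrist_force: [0.1, -0.1, -0.8]
width: 0.0768
grip_force: 0.0
t 10.55 turn [ 0.  0. -0.] shift [-0.205  0.01  -0.46 ] j [ 0.34  1.09  0.37  1.33 -1.09  1.69  1.05]
```

```bash
python3 -m creep '[[0,0,0,0,0,-0.05,0.8],[0,0,0,0,0,-0.15,0.8],[0,0,0,0,0,-0.3,0.8],[0,0,0,0,0,-0.45,0.8],[0,0,0,0,0,-0.6,0.8],[0,0,0,-0,0,-0.7,0.8],[0,0,0,0,0,-0.7,0.8],[0,0,0,0,0,-0.7,0.8]]' 20; python3 go.py .63 -.23 .28 -1.2 0
python3 - <<'E'
from h import *
S=cams.snapshot("scene")
cv2.imwrite("pics/placed.png",cv2.resize(S["color"][150:290,60:270,::-1],None,fx=3.5,fy=3.5,interpolation=cv2.INTER_CUBIC))
E
```

```text
time_s: 11.35
ee_pos: [0.6334, -0.2886, 0.1199]
orientation: [-1.606, -1.569, -0.925]
wrist_force: [0.7, 0.6, -1.6]
width: 0.0766
grip_force: 0.0
t 11.35 turn [ 0.    -0.333 -0.001] shift [ 0.84  -0.024 -0.148] j [ 0.49  1.11  0.41  1.08 -1.04  1.89  0.96]
```

View pics/placed.png

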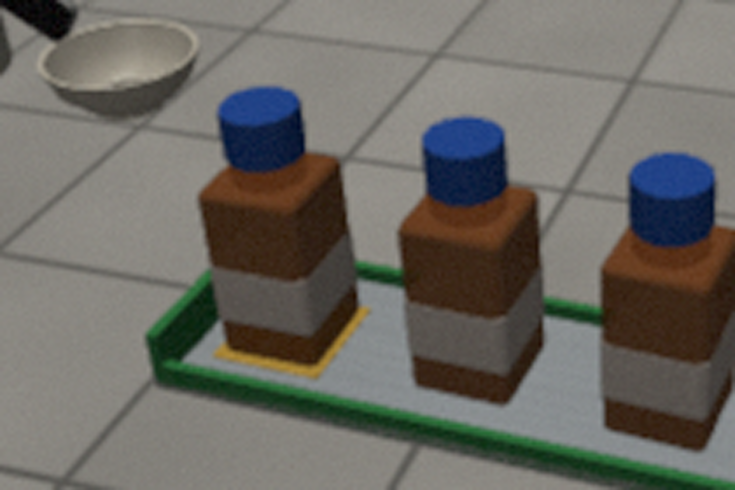

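```bash
python3 -m creep '[[0,0,0,0.25,0,-0.1,0.8],[0,0,0,0.5,0,-0.25,0.8],[0,0,0,0.7,0,-0.4,0.8],[0,-0.05,0,0.8,0,-0.45,0.8],[0,-0.1,0,0.8,0,-0.45,0.8],[0,-0.15,0,0.8,0,-0.45,0.8],[0,-0.2,0,0.8,0,-0.45,0.8],[0,-0.25,0,0.8,0,-0.45,0.8],[0,-0.3,0,0.8,0,-0.45,0.8],[0,-0.333,0,0.8,0,-0.45,0.8],[0,-0.333,0,0.8,0,-0.45,0.8]]' 20; python3 go.py .62 .06 .28 -1.2 0
```

```text
time_s: 12.5
ee_pos: [0.6363, -0.279, 0.3036]
orientation: [2.233, 2.206, -0.002]
wrist_force: [1.1, 1.2, 0.1]
width: 0.077
grip_force: 0.0
t 12.5 turn [0.    0.001 0.003] shift [ 1.694 -0.103  0.114] j [-0.05  0.57  0.67  1.35 -0.35  1.34  0.6 ]
```

```bash
python3 -m creep '[[0,0,0,0.25,0,0,0.8],[0,0,0,0.5,0,0,0.8],[0,0,0,0.75,0,0,0.8],[0,0,0,1,-0.05,0,0.8],[0,0,0,1,-0.05,0,0.8]]' 20; python3 -m creep '[[0,0,0,0.25,0,0,0.8],[0,0,0,0.5,0,0,0.8],[0,0,0,0.7,0,0.1,0.8],[0,0,0,0.7,0,0.1,0.8],[0,0,0,0.7,0,0.1,0.8],[0,0,0,0.7,0,0.1,0.8]]'
python3 - <<'E'
from h import *
d=wrist();np.savez("w2.npz",**d);print(blobs(d,"blue"))
cv2.imwrite("pics/w2.png",cv2.resize(d["color"][:,:,::-1],(800,600),interpolation=cv2.INTER_CUBIC))
E
```

```text
time_s: 13.0
ee_pos: [0.6282, -0.0766, 0.3027]
orientation: [-2.232, -2.205, -0.002]
wrist_force: [0.8, -0.6, -0.1]
width: 0.0768
grip_force: 0.0
time_s: 13.6
ee_pos: [0.6313, 0.0537, 0.2836]
orientation: [-2.246, -2.195, 0.001]
wrist_force: [-0.0, -0.7, 0.5]
width: 0.0771
grip_force: 0.0
[([259, 69, 13, 33, 398], [264.8, 85.1]), ([252, 197, 28, 32, 678], [265.3, 212.7]), ([250, 259, 25, 30, 627], [262.0, 273.8]), ([251, 313, 23, 22, 403], [261.4, 323.8])]
```

View pics/w2.png

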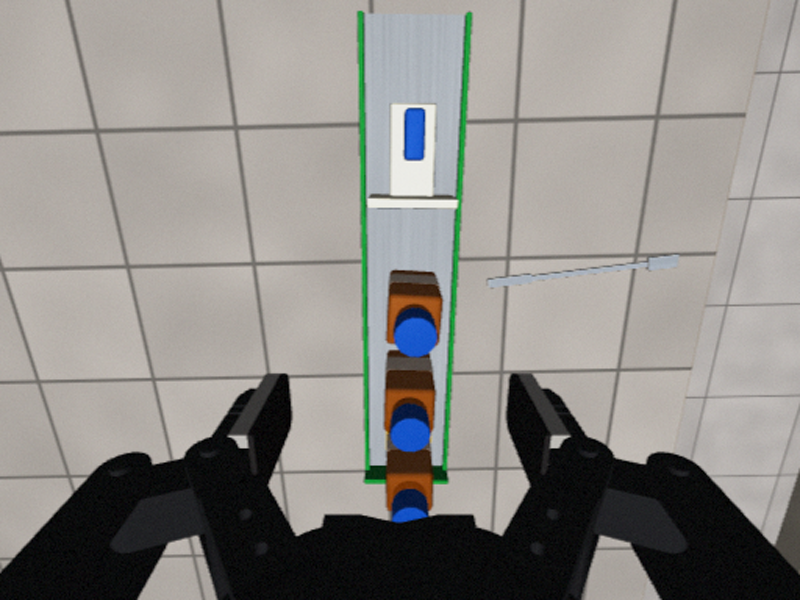

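```bash
python3 - <<'E'
from h import *
d=np.load("w2.npz");k=.64
for u,v in((358,13),(471,13),(364,470),(449,470)):print("rim",onplane(d,(u*k,v*k),.014).round(4))
for u,v in((259.5,69.2),(271,69.2),(271.5,102),(259.5,102)):print("fin",onplane(d,(u,v),.077).round(4))
E
python3 go.py .643 .155 .12 -1.2 0
```

```text
rim [0.6021 0.2483 0.014 ]
rim [0.6961 0.2461 0.014 ]
rim [ 0.5847 -0.2137  0.014 ]
rim [ 0.6843 -0.2159  0.014 ]
fin [0.6393 0.1685 0.077 ]
fin [0.6527 0.1682 0.077 ]
fin [0.6532 0.1316 0.077 ]
fin [0.6386 0.1319 0.077 ]
t 13.65 turn [-0.    -0.    -0.001] shift [0.509 0.047 0.819] j [-0.59  0.45  0.63  1.55 -0.27  1.24  0.06]
```

```bash
python3 -m creep '[[0,0,-0.003,0.25,0.05,0.1,0.8],[0,0,-0.003,0.49,0.06,0.2,0.8],[0,0,-0.003,0.49,0.06,0.4,0.8],[0,0,-0.003,0.49,0.06,0.6,0.8],[0,0,-0.003,0.49,0.06,0.7,0.8],[0,0,-0.003,0.49,0.06,0.7,0.8],[0,0,-0.003,0.49,0.06,0.7,0.8]]' 20; python3 go.py .646 .150 .043 -1.7 0
```

```text
time_s: 14.35
ee_pos: [0.6461, 0.1517, 0.1445]
orientation: [-2.237, -2.206, -0.001]
wrist_force: [-0.2, 0.2, 1.0]
width: 0.077
grip_force: 0.0
t 14.35 turn [ 0.    -0.     0.005] shift [-0.009 -0.     0.508] j [-0.65  0.63  0.55  1.6  -0.37  1.02 -0.01]
```

```bash
python3 -m creep '[[0,0,0.005,-0.01,0,0.1,0.8],[0,0,0.005,-0.01,0,0.2,0.8],[0,0,0.005,-0.01,0,0.3,0.8],[0,0,0.005,-0.01,0,0.4,0.8],[0,0,0.005,-0.01,0,0.47,0.8],[0,0,0.005,-0.01,0,0.5,0.8],[0,0,0.005,-0.01,0,0.5,0.8]]' 20 && python3 -m creep '[[0,0,0,0,0,0,0.4],[0,0,0,0,0,0,0],[0,0,0,0,0,0,-0.3],[0,0,0,0,0,0,-0.5],[0,0,0,0,0,0,-0.7],[0,0,0,0,0,0,-0.9],[0,0,0,0,0,0,-0.9],[0,0,0,0,0,0,-0.9],[0,0,0,0,0,0,-0.9]]' 25; python3 go.py .644 .091 .043 -1.7 0
```

```text
time_s: 15.05
ee_pos: [0.6456, 0.1506, 0.0437]
orientation: [-2.252, -2.189, 0.0]
wrist_force: [-1.2, 0.4, 0.2]
width: 0.0769
grip_force: 0.0
time_s: 15.95
ee_pos: [0.6455, 0.1508, 0.0437]
orientation: [-2.252, -2.189, -0.0]
wrist_force: [-2.3, -0.4, 6.3]
width: 0.0156
grip_force: 27.8
t 15.95 turn [-0. -0.  0.] shift [-0.299  0.001  0.003] j [-0.61  0.75  0.49  1.65 -0.44  0.85  0.03]
```

```bash
python3 -m creep '[[0,0,0,-0.03,0,0,-0.9],[0,0,0,-0.07,0,0,-0.9],[0,0,0,-0.11,0,0,-0.9],[0,0,0,-0.15,0,0,-0.9],[0,0,0,-0.19,0,0,-0.9],[0,0,0,-0.22,0,0,-0.9],[0,0,0,-0.25,0,0,-0.9],[0,0,0,-0.26,0,0,-0.9],[0,0,0,-0.26,0,0,-0.9]]' 25; python3 -m creep '[[0,0,0,-0.005,0,0,-0.9],[0,0,0,-0.01,0,0,-0.9],[0,0,0,-0.015,0,0,-0.9],[0,0,0,-0.015,0,0,-0.9]]' 25; python3 -m creep '[[0,0,0,-0.005,0,0,-0.9],[0,0,0,-0.01,0,0,-0.9],[0,0,0,-0.015,0,0,-0.9],[0,0,0,-0.015,0,0,-0.9]]' 25
```

```text
time_s: 16.85
ee_pos: [0.6437, 0.0982, 0.0437]
orientation: [-2.253, -2.188, 0.001]
wrist_force: [-4.5, -1.2, 8.7]
width: 0.0155
grip_force: 28.1
time_s: 17.25
ee_pos: [0.6437, 0.0958, 0.0437]
orientation: [-2.252, -2.189, 0.0]
wrist_force: [-4.8, 0.3, 8.2]
width: 0.0156
grip_force: 28.2
time_s: 17.65
ee_pos: [0.6436, 0.0931, 0.0437]
orientation: [-2.251, -2.189, -0.0]
wrist_force: [-4.2, 1.9, 8.4]
width: 0.0158
grip_force: 28.2
```

```bash
for i in 1; do python3 -m creep '[[0,0,0,-0.005,0,0,-0.9],[0,0,0,-0.01,0,0,-0.9],[0,0,0,-0.01,0,0,-0.9]]' 25; done;  python3 -m creep '[[0,0,0,-0.005,0,0,-0.9],[0,0,0,-0.01,0,0,-0.9],[0,0,0,-0.01,0,0,-0.9]]' 25
```

```text
time_s: 17.95
ee_pos: [0.6436, 0.093, 0.0437]
orientation: [-2.249, -2.19, -0.002]
wrist_force: [-4.0, 10.4, 7.4]
width: 0.0155
grip_force: 28.5
time_s: 18.25
ee_pos: [0.6436, 0.093, 0.0438]
orientation: [-2.246, -2.19, -0.005]
wrist_force: [-4.2, 18.9, 8.7]
width: 0.0156
grip_force: 28.9
```

```bash
python3 -m creep '[[0,0,0,0.005,0,0,-0.9],[0,0,0,0.005,0,0,0],[0,0,0,0.005,0,0,0.3],[0,0,0,0.005,0,0,0.6],[0,0,0,0.005,0,0,0.6],[0,0,0,0.005,0,0,0.6]]' 25 && python3 -m creep '[[0,0,0,0,0,-0.1,0.6],[0,0,0,0,0,-0.3,0.6],[0,0,0,0,0,-0.5,0.6],[0,0,0,0,0,-0.75,0.6],[0,0,0,0,0,-1,0.6],[0,0,0,0,0,-1,0.6],[0,0,0,0,0,-1,0.6]]'
python3 - <<'E'
from h import *
S=cams.snapshot("scene")
cv2.imwrite("pics/end.png",cv2.resize(S["color"][150:330,90:440,::-1],None,fx=2.2,fy=2.2,interpolation=cv2.INTER_CUBIC))
d=wrist();print(blobs(d,"blue"),blobs(S,"blue"))
E
```

```text
time_s: 18.85
ee_pos: [0.6436, 0.0895, 0.0433]
orientation: [-2.252, -2.189, 0.001]
wrist_force: [0.5, 0.6, 0.2]
width: 0.0684
grip_force: 0.0
time_s: 19.55
ee_pos: [0.6441, 0.0897, 0.2444]
orientation: [-2.252, -2.19, -0.003]
wrist_force: [-0.2, 0.2, -0.1]
width: 0.0688
grip_force: 0.0
[([249, 148, 13, 37, 461], [255.0, 166.4]), ([242, 239, 30, 35, 857], [256.4, 256.3]), ([241, 302, 27, 33, 764], [254.1, 318.3])] [([49, 53, 19, 19, 105], [59.0, 62.0]), ([123, 175, 24, 24, 447], [134.0, 186.2]), ([181, 184, 23, 24, 480], [192.3, 195.5]), ([240, 194, 24, 26, 531], [251.6, 206.5]), ([299, 236, 30, 38, 895], [313.4, 253.9])]
```

View pics/end.png

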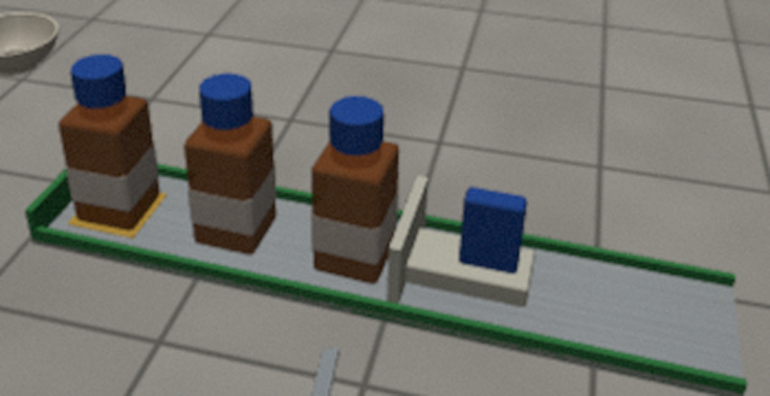

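All three bottles stand, the neighbours' caps have not moved (192, 195 and 251, 206), and the stop sits close to the row.

```bash
python3 -c "
from bench import manip;print(manip.job_done())"
```

```text
the job is handed in; nothing more can be done
None
```

The tipped bottle now stands upright, cap up, on the marked place; the other two bottles did not move, the stop is pushed home against its end stop, and the job was handed in at about 20 s.

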